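# Sweep up the offcuts and lift the full dustpan level

## Robot

A 6-joint arm with a two-finger parallel gripper is mounted at the origin on the work surface. World frame = base frame: x ahead of the robot, y to its left, z up, the work surface at z = 0. Lengths are in m, angles in rad, forces in N, time in s.
With the tool pointing down it reaches from about 0.25 to 0.775 m from the base axis. Payload 4 kg.
Tool frame: the origin (TCP) lies at the very end of the fingers, on their centre line; the grasp point (between the pads) lies r.grip_depth behind it (r.grip_depth is the distance from the TCP to the grasp point, in m); y points along the fingers, x is the direction in which the jaws open and shut, and the axes are right-handed (so a half turn about y gives the same grasp; the last joint's range is limited). The gripper opens to 94 mm and grips with 3 to 60 N. Pads are 16 mm wide; open, the fingers measure 119 mm over their backs; the gripper's body (75 mm by 177 mm) begins 78 mm behind the grasp point.
Start: joints at [-1.418, 0.087, 1.371, -0, 1.684, -0.103], TCP at [0.139, -0.532, 0.206] pointing down, gripper open.
Joint ranges: [-3.1, 3.1], [-0.76, 2.03], [0.27, 2.55], [-1.08, 4.22], [0.17, 2.65], [-2.57, 2.57]. Speed limits (rad/s): [2.79, 2.79, 3.14, 3.14, 3.14, 3.14].

## Interface

Orientations are given as [roll, pitch, yaw] about the fixed x, y, z axes, in that order (R = Rz(yaw) Ry(pitch) Rx(roll)).
In Python, from workcell import r gives the robot as it stands. The module is installed in compiled form; this text tells all that it offers.
- The arm moves only by the tool arm_command, never from a script. Its arguments are lists of equal length, an entry for each row: "angular": the turn, a rotation vector about the world's x, y, z in rad, a list of three; "slide": the shift along the world's x, y, z in cm, a list of three; "grip": the finger opening in cm, from 0 to 9.4. In form: {"angular": [[ax, ay, az], ...], "slide": [[tx, ty, tz], ...], "grip": [grip, ...]}. A call has 1 to 20 rows; each row shifts and turns the commanded pose from where the row before left it; what a row does not reach is not made up. A row lasts 1/12 s, in which the tool goes at most 41.7 mm and 7.16 degrees, less where a joint would pass 70% of its speed; a pose out of reach is approached as far as the arm can. A call is refused whole if a number of a shift passes 4.17 or a number of a turn 0.125, either way. A call with a gripper value outside its range is refused whole. The fingers move at their own pace and stop on an object; "squeeze" is the grip in N (left out, the last holds). Time passes only in rows, so rows that do not move let the fingers close. It gives the time, the measured TCP pose, the force and the opening at its end, in the units of the state.
- r.state(): the state, without advancing time (a new reading comes with each control period).
- r.snapshot(name): name is "scene" or "top"; returns a dict with "frame" (420x560x3 uint8, red, green, blue), "intrinsics" (3x3 intrinsics, pixels), "k1" (the pictures are not rectified: a ray, as slopes to the right and down, at radius r is drawn at 1 + k1 r^2 times it, then the intrinsics apply), "camera_from_world" (4x4, takes a point from world to camera coordinates). Camera axes: x right, y down, z forward; pixel columns grow to the right and rows downward; lengths in m; the calibration is good to about 2 mm. A picture is of the moment at which its call begins. There is no depth.
- r.hand_in(): hands the job in, once; it reports no verdict.
The state is a dict: "time": time; "qpos": joint angles; "joint_vel": joint speeds; "tau": joint torques, N m; "position": TCP position; "ee_rot": TCP orientation; "ft_force": force on the tool from outside, world axes, zero at the start; "ft_torque": the same for the moment, N m; "grip_width": opening from 0.0 (shut) to 1.0 (fully open).
Only numpy, scipy, OpenCV 4.12 (cv2) and the standard library are available. Lean on these libraries where they do the work, as an engineer would, in place of code of your own. Each camera call takes 0.05 s, during which the arm holds its last target. There are 200 camera calls.

## Task

Clear the packing table: with the block brush, sweep the four pine offcuts all the way into the steel dustpan where it lies, then stand the brush back on its bristles on the table, clear of the dustpan, and let go of it. Then take the dustpan by the grip on its hood, lift it about 15 cm clear of the table and hold it level and still, with all four offcuts in it, for at least two seconds, and finish while still holding it there. Do not touch the offcuts with the fingers, never tip the dustpan, and leave everything else on the table where it is.

Things in the scene. Friction and masses are not known exactly. Their poses are not given: they have to be found in the camera images.
- dustpan: Hooded sheet-steel dustpan, 0.4 to 0.65 kg, loose, flat on the table, mouth towards the offcuts. 250 mm wide (its y), 220 mm deep (its x), 120 mm high with its grip; origin: middle of the underside, z up. Mouth at its -x end, back wall at x = +110 mm. The hood roofs the rear 85 mm (x from +25 mm), its top 62 mm high. Centre of mass on the centre line at x = +42 mm when empty.
- dustpan_grip (a point): Point on the pan's grip, on the centre line at pan x = +50 mm, 111 mm above the underside; axes as the pan's. The grip is a straight black bar along the pan's x (x = +16 to +108 mm), 18 mm wide (y), 18 mm tall, on a leg at each end (under the bar it is open from x = +32 to +97 mm), 40 mm free between bar and hood.
- dustpan_lip (a point): Middle of the dustpan's front lip, at table height; axes as the pan's: -x points out of the mouth. The mouth is 245 mm wide inside. The lip is flush with the table and ramps up over 25 mm to the 2.5 mm thick floor. The side cheeks are 22 mm high at the lip, rising to 62 mm at 90 mm behind it.
- brush: Wooden block brush, 0.19 to 0.29 kg, standing on its stiff black bristles. Origin: middle of its underside, z up. 190 mm long (its y), 52 mm wide (its x); bristle block 182 x 44 mm, 32 mm tall, under a wooden stock up to 50 mm height; the bristles do not give. It sweeps along its x, either face first. A bridge handle runs lengthwise over it, 95 mm high over all.
- brush_grip (a point): Middle of the brush's handle, 85 mm above its underside. The handle is a bar along the brush's y, 120 mm long, 24 mm wide (brush's x), 20 mm tall, on two posts 100 mm apart; 25 mm free between it and the stock. Axes as the brush's.
- offcut_block: Loose pine offcut, 10 to 20 g: a plain rectangular block, 40 x 28 mm and 22 mm tall. Origin in the middle of its underside. It lies on the table 50 to 190 mm in front of the dustpan's lip, within 70 mm of the pan's centre line.
- offcut_slat: Loose pine offcut, 10 to 20 g: a low slat end, 43 x 22 mm and 18 mm tall. Origin in the middle of its underside. It lies on the table 50 to 190 mm in front of the dustpan's lip, within 70 mm of the pan's centre line.
- offcut_notched: Loose pine offcut, 10 to 20 g: an L-shaped (notched) offcut, 38 x 30 mm, 24 mm tall on one side and 12 mm on the other. Origin in the middle of its underside. It lies on the table 50 to 190 mm in front of the dustpan's lip, within 70 mm of the pan's centre line.
- offcut_plug: Loose pine offcut, 10 to 20 g: a round hole-saw plug, 34 mm across and 20 mm tall, standing on end. Origin in the middle of its underside. It lies on the table 50 to 190 mm in front of the dustpan's lip, within 70 mm of the pan's centre line.
- flask: To be left alone: conical glass flask, 74 mm across, 110 mm tall, beside the offcuts. Origin in the middle of its underside.
- tape_roll: To be left alone: roll of clear parcel tape lying flat, 92 mm across, 48 mm tall, beside the dustpan. Origin in the middle of its underside.
- jar: To be left alone: glass jar with a steel cap, 68 mm across, 95 mm tall, on the dustpan's other side. Origin in the middle of its underside.
- carton: To be left alone: small closed cardboard carton 90 x 70 x 55 mm, beside the rear of the dustpan. Origin in the middle of its underside.
- bottle: To be left alone: amber bottle, 58 mm across, 145 mm tall, farther out than the brush. Origin in the middle of its underside.
- cutter: To be left alone: grey safety cutter lying flat, 150 x 30 x 18 mm, left of the brush. Origin in the middle of its underside.

How it is judged:
By the outcome, as a careful person would: the job done as asked, in the order asked, and still so for the second after the job is handed in, while the arm keeps its last pose, push and grip.
It also fails if it takes over 61 s, if anything falls off the work surface, if the arm or the gripper's body presses on something with over 40 N, if the wrist force passes 120 N, or if a joint passes its speed limit or range.

## Working session

There is one attempt and no reset: what is moved stays moved. The work goes in short steps, Python scripts to look and compute and a tool call to move; the robot and the scene stay as the last step left them, time stands still between calls to the robot, and variables do not carry over. Pictures are saved under pics/ and viewed, about 8 in all and at most 12, crops included, and the job is handed in when it is done.

Besides the shell and the picture viewer there is one more tool, called after ">>>" in YAML: its name, and indented under it one key for each argument. arm_command: Moves the arm, as the interface text tells. Its arguments: {"type":"object","properties":{"angular":{"type":"array"},"slide":{"type":"array"},"grip":{"type":"array"},"squeeze":{"type":"number"}},"required":["angular","slide","grip"]}

```bash
mkdir -p pics; cat > h.py <<'E'
import numpy as np, cv2
from workcell import r
def snap(n,f):
    s=r.snapshot(n); cv2.imwrite('pics/'+f+'.png',cv2.cvtColor(s['frame'],cv2.COLOR_RGB2BGR)); np.savez('pics/'+f,**s); return s
def ray(s,u,v):
    K=s['intrinsics'];d=np.array([(u-K[0,2])/K[0,0],(v-K[1,2])/K[1,1]]);p=d.copy()
    for _ in range(20): p=d/(1+float(s['k1'])*(p@p))
    T=s['camera_from_world'];R=T[:3,:3];return -R.T@T[:3,3],R.T@np.array([p[0],p[1],1])
def onz(s,u,v,z):
    c,d=ray(s,u,v);return (c+d*(z-c[2])/d[2])[:2]
def proj(s,P):
    T=s['camera_from_world'];q=T[:3,:3]@np.array(P)+T[:3,3];p=q[:2]/q[2];p=p*(1+float(s['k1'])*(p@p));K=s['intrinsics']
    return np.array([K[0,0]*p[0]+K[0,2],K[1,1]*p[1]+K[1,2]])
E
python3 - <<'E'
from h import *
for n in('top','scene'):
    s=snap(n,n+'0');print(n,ray(s,280,210),s['intrinsics'][0],s['k1'])
print(r.state(),r.grip_depth)
E
```

```text
top (array([0.32097661, 0.06989703, 1.38775941]), array([ 0.18163785, -0.00699074, -0.98334977])) [438.30162974   0.         279.03966026] -0.08785385872027657
scene (array([ 1.0866585 , -0.48183724,  1.3066663 ]), array([-0.38906728,  0.3889264 , -0.83511007])) [537.51160226   0.         276.90376021] -0.072561235319051
{'time': 0.1, 'qpos': array([-1.41808890e+00,  8.78951927e-02,  1.37207188e+00,  2.44082109e-05,
        1.68356255e+00, -1.03106072e-01]), 'joint_vel': array([ 0.00081366, -0.00093677, -0.00317828,  0.00127859, -0.00076823,
        0.00027888]), 'tau': array([ 2.46904041e-03, -3.41252053e+01, -3.03299689e+01,  7.20861135e-02,
        3.04131838e-02, -9.79441893e-05]), 'position': array([ 0.13909654, -0.53163433,  0.20442934]), 'ee_rot': array([-1.57057284,  0.00192418, -1.31497989]), 'ft_force': array([-0.12662331,  0.3533031 ,  0.41702301]), 'ft_torque': array([ 0.00151486, -0.02356634,  0.00218035]), 'grip_width': 1.0015100232017926} 0.0188
```

View pics/top0.png

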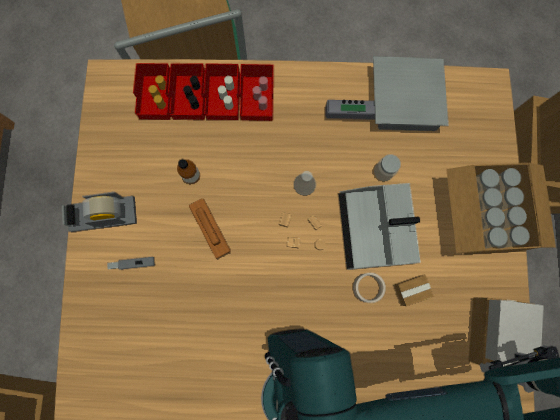

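View pics/scene0.png

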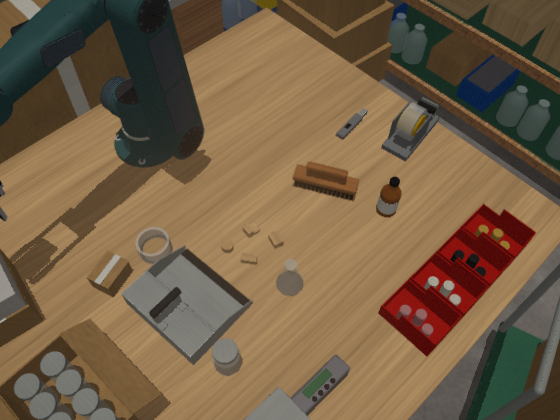

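The top view shows the brush at about (210,229), offcuts at (285,221), (314,223), (292,242) and (320,244), and the pan at x 340–418, y 184–268 with its grip at (403,222). The flask is at (305,183), the jar at (388,167), the tape at (369,288), the carton at (413,290), the cutter at (132,263) and the bottle at (188,171). The scene view agrees.

```bash
python3 - <<'E'
from h import *
im=cv2.imread('pics/top0.png')[150:310,180:440]
cv2.imwrite('pics/c0.png',cv2.resize(im,None,fx=3,fy=3,interpolation=cv2.INTER_CUBIC))
im=cv2.imread('pics/scene0.png')[150:360,120:370]
cv2.imwrite('pics/c1.png',cv2.resize(im,None,fx=2.8,fy=2.8,interpolation=cv2.INTER_CUBIC))
E
```

```text
(no output)
```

View pics/c0.png

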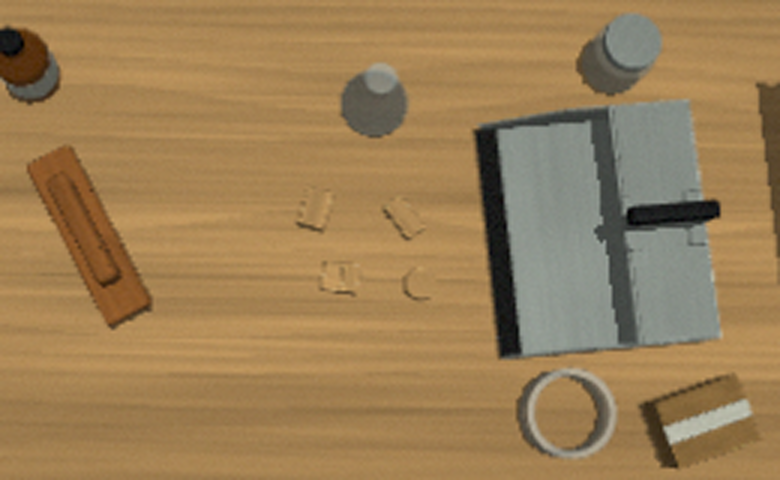

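View pics/c1.png

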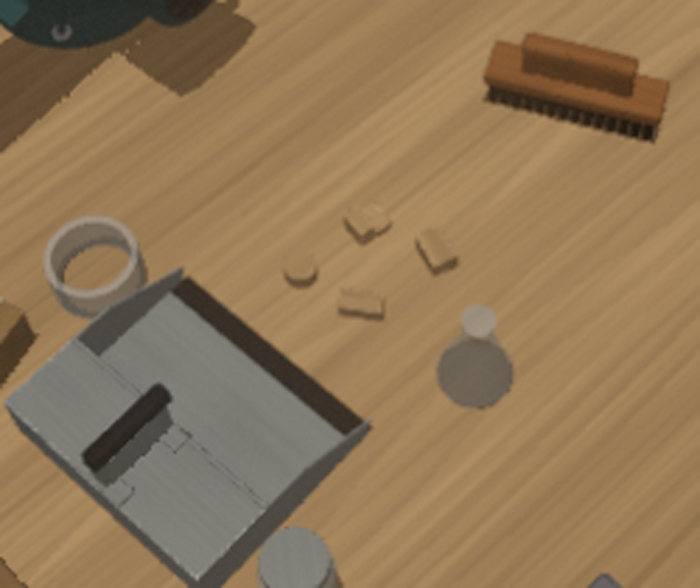

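The crops show the following. In c0 the brush stock corners are (28,166), (72,146), (152,305) and (111,327). The grip bar runs (628,214)–(720,209), the lip (477,131)–(501,356), and the back hood edge (689,100)–(720,338). The offcuts are at (316,209), (405,217), (340,277) and (419,283).

```bash
cat > m.py <<'E'
from h import *
s=dict(np.load('pics/top0.npz'))
def c(x,y,z): return onz(s,180+(x-1)/3,150+(y-1)/3,z)
S=dict(np.load('pics/scene0.npz'))
def C(x,y,z): return onz(S,120+(x-1)/2.8,150+(y-1)/2.8,z)
p=lambda n,a:print(n,np.round(a,4))
if __name__=='__main__':
    B=np.array([c(*q,.05) for q in((28,166),(72,146),(152,305),(111,327))]);p('brush',B);p('mean',B.mean(0))
    print([np.linalg.norm(B[i]-B[i-1]).round(4) for i in range(4)])
    d=(B[2]+B[3]-B[0]-B[1]);p('ang',np.degrees(np.arctan2(d[1],d[0])))
    B=np.array([c(*q,.095) for q in((49,176),(66,170),(120,278),(100,286))]);p('handle',B.mean(0))
    B=np.array([C(*q,.05) for q in((497,42),(669,84))]);p('brush far top edge scene',B)
    G=np.array([c(628,216,.12),c(719,210,.12)]);p('grip',G);d=G[1]-G[0];p('len,ang',[np.linalg.norm(d),np.degrees(np.arctan2(d[1],d[0]))])
    G=np.array([C(163,390,.12),C(90,462,.12)]);p('gripS',G);d=G[1]-G[0];p('len,ang',[np.linalg.norm(d),np.degrees(np.arctan2(d[1],d[0]))])
    H=np.array([c(689,100,.062),c(720,338,.062),c(610,106,.062),c(636,345,.062)]);p('hood',H)
    for a,b in((0,1),(2,3),(2,0),(3,1)):
        d=H[b]-H[a];p('L,ang',[np.linalg.norm(d),np.degrees(np.arctan2(d[1],d[0]))])
    L=np.array([c(477,131,.02),c(501,356,.0)]);p('lip',L);p('len',np.linalg.norm(L[1]-L[0]))
    for n,t,q in(('slatA',(314,207),(437,246)),('slatB',(404,216),(362,300)),('notch',(341,277),(367,220)),('plug',(419,282),(300,268))):p(n,[c(*t,.02),C(*q,.02)])
    p('flask',[c(374,103,.0),c(408,103,0),C(475,373,0)]);p('tape',[c(568,412,.03)]);p('jar',c(633,42,.095));p('bottle',c(10,40,.14));p('bottlebase',c(33,80,.02));p('cutter',onz(s,131,263,.01))
E
python3 m.py
```

```text
brush [[0.5785 0.3442]
 [0.6006 0.2994]
 [0.4368 0.2098]
 [0.4136 0.2508]]
mean [0.5074 0.276 ]
[np.float64(0.1896), np.float64(0.05), np.float64(0.1866), np.float64(0.047)]
ang -150.8906
handle [0.509  0.2762]
brush far top edge scene [[0.4197 0.252 ]
 [0.5819 0.3438]]
grip [[ 0.5264 -0.2612]
 [ 0.534  -0.3527]]
len,ang [  0.0918 -85.2304]
gripS [[ 0.5295 -0.2666]
 [ 0.5399 -0.3525]]
len,ang [  0.0865 -83.1162]
hood [[ 0.66   -0.3447]
 [ 0.4118 -0.3683]
 [ 0.6517 -0.2606]
 [ 0.4037 -0.2814]]
L,ang [   0.2494 -174.5761]
L,ang [   0.2489 -175.2073]
L,ang [  0.0845 -84.3129]
L,ang [  0.0873 -84.6542]
lip [[ 0.6315 -0.1269]
 [ 0.394  -0.1538]]
len 0.2391
slatA [[0.546  0.046 ]
 [0.545  0.0455]]
slatB [[ 0.5382 -0.049 ]
 [ 0.5391 -0.049 ]]
notch [[0.4724 0.0166]
 [0.4751 0.0153]]
plug [[ 0.4687 -0.065 ]
 [ 0.471  -0.0695]]
flask [[ 0.665  -0.0178]
 [ 0.6657 -0.0547]
 [ 0.6634 -0.0167]]
tape [[ 0.3362 -0.2178]]
jar [ 0.7117 -0.2783]
bottle [0.6875 0.3508]
bottlebase [0.6785 0.3503]
cutter [0.3965 0.5272]
```

>>> arm_command:
  angular:
    - [0, 0, 0.0195]
    - [0, 0, 0.0195]
    - [0, 0, 0.0195]
    - [0, 0, 0.0195]
    - [0, 0, 0.0195]
    - [0, 0, 0.0195]
    - [0, 0, 0.0195]
    - [0, 0, 0.0195]
    - [0, 0, 0.0195]
    - [0, 0, 0.0195]
    - [0, 0, 0.0195]
    - [0, 0, 0.0195]
    - [0, 0, 0.0195]
  slide:
    - [1.42, 3.11, 0]
    - [1.42, 3.11, 0]
    - [1.42, 3.11, 0]
    - [1.42, 3.11, 0]
    - [1.42, 3.11, 0]
    - [1.42, 3.11, 0]
    - [1.42, 3.11, 0]
    - [1.42, 3.11, 0]
    - [1.42, 3.11, 0]
    - [1.42, 3.11, 0]
    - [1.42, 3.11, 0]
    - [1.42, 3.11, 0]
    - [1.42, 3.11, 0]
  grip: [9.4, 9.4, 9.4, 9.4, 9.4, 9.4, 9.4, 9.4, 9.4, 9.4, 9.4, 9.4, 9.4]
  squeeze: 30

```text
time: 1.18
position: [0.3238, -0.1261, 0.2052]
ee_rot: [-1.571, -0.0, -1.061]
ft_force: [0.8, -0.6, -0.4]
grip_width: 1.0
```

>>> arm_command:
  angular:
    - [0, 0, 0]
    - [0, 0, 0]
    - [0, 0, 0]
    - [0, 0, 0]
    - [0, 0, 0]
    - [0, 0, 0]
    - [0, 0, 0]
    - [0, 0, 0]
    - [0, 0, 0]
    - [0, 0, 0]
    - [0, 0, 0]
    - [0, 0, 0]
    - [0, 0, 0]
    - [0, 0, 0]
    - [0, 0, 0]
  slide:
    - [1.42, 3.11, 0]
    - [1.42, 3.11, 0]
    - [1.42, 3.11, 0]
    - [1.42, 3.11, 0]
    - [1.42, 3.11, 0]
    - [1.42, 3.11, 0]
    - [1.42, 3.11, 0]
    - [1.42, 3.11, 0]
    - [1.42, 3.11, 0]
    - [1.42, 3.11, 0]
    - [1.42, 3.11, 0]
    - [1.42, 3.11, 0]
    - [1.42, 3.11, 0]
    - [0, 0, 0]
    - [0, 0, 0]
  grip: [9.4, 9.4, 9.4, 9.4, 9.4, 9.4, 9.4, 9.4, 9.4, 9.4, 9.4, 9.4, 9.4, 9.4, 9.4]

```text
time: 2.43
position: [0.508, 0.2774, 0.2036]
ee_rot: [-1.574, -0.0, -1.059]
ft_force: [0.4, -0.9, -0.3]
grip_width: 0.997
```

>>> arm_command:
  angular:
    - [0, 0, 0]
    - [0, 0, 0]
    - [0, 0, 0]
    - [0, 0, 0]
    - [0, 0, 0]
    - [0, 0, 0]
    - [0, 0, 0]
    - [0, 0, 0]
    - [0, 0, 0]
    - [0, 0, 0]
  slide:
    - [0, -0.1, -2]
    - [0, 0, -2]
    - [0, 0, -2]
    - [0, 0, -2]
    - [0, 0, -2]
    - [0, 0, -1.6]
    - [0, 0, -1.2]
    - [0, 0, -0.7]
    - [0, 0, -0.3]
    - [0, 0, 0]
  grip: [9.4, 9.4, 9.4, 9.4, 9.4, 9.4, 9.4, 9.4, 9.4, 9.4]

```text
time: 3.27
position: [0.5082, 0.2749, 0.0674]
ee_rot: [-1.571, -0.0, -1.062]
ft_force: [0.9, -0.6, 0.5]
grip_width: 0.998
```

>>> arm_command:
  angular:
    - [0, 0, 0]
    - [0, 0, 0]
    - [0, 0, 0]
    - [0, 0, 0]
    - [0, 0, 0]
    - [0, 0, 0]
    - [0, 0, 0]
    - [0, 0, 0]
    - [0, 0, 0]
    - [0, 0, 0]
    - [0, 0, 0]
    - [0, 0, 0]
  slide:
    - [0, 0, 0]
    - [0, 0, 0]
    - [0, 0, 0]
    - [0, 0, 0]
    - [0, 0, 0]
    - [0, 0, 0]
    - [0, 0, 0]
    - [0, 0, 0]
    - [0, 0, 0]
    - [0, 0, 0]
    - [0, 0, 0]
    - [0, 0, 0]
  grip: [5, 4, 3, 2, 1.5, 1.5, 1.5, 1.5, 1.5, 1.5, 1.5, 1.5]

```text
time: 4.27
position: [0.5082, 0.2756, 0.0674]
ee_rot: [-1.571, 0.0, -1.061]
ft_force: [-0.3, 0.4, -0.4]
grip_width: 0.253
```

>>> arm_command:
  angular:
    - [0, 0, 0]
    - [0, 0, 0]
    - [0, 0, -0.0422]
    - [0, 0, -0.0422]
    - [0, 0, -0.0422]
    - [0, 0, -0.0422]
    - [0, 0, -0.0422]
    - [0, 0, -0.0422]
    - [0, 0, -0.0422]
    - [0, 0, -0.0422]
    - [0, 0, -0.0422]
    - [0, 0, -0.0422]
    - [0, 0, 0]
    - [0, 0, 0]
    - [0, 0, 0]
    - [0, 0, 0]
    - [0, 0, 0]
  slide:
    - [0, 0, 1.5]
    - [0, 0, 1.5]
    - [-0.14, -1.54, 0]
    - [-0.14, -1.54, 0]
    - [-0.14, -1.54, 0]
    - [-0.14, -1.54, 0]
    - [-0.14, -1.54, 0]
    - [-0.14, -1.54, 0]
    - [-0.14, -1.54, 0]
    - [-0.14, -1.54, 0]
    - [-0.14, -1.54, 0]
    - [-0.14, -1.54, 0]
    - [0, 0, 0]
    - [0, 0, -1.2]
    - [0, 0, -1.2]
    - [0, 0, -0.5]
    - [0, 0, 0]
  grip: [1.5, 1.5, 1.5, 1.5, 1.5, 1.5, 1.5, 1.5, 1.5, 1.5, 1.5, 1.5, 1.5, 1.5, 1.5, 1.5, 1.5]
  squeeze: 45

```text
time: 5.68
position: [0.4932, 0.1221, 0.067]
ee_rot: [-1.573, 0.0, -1.483]
ft_force: [0.7, 0.1, -2.6]
grip_width: 0.255
```

```bash
python3 - <<'E'
from h import *
snap('top','top1')
im=cv2.imread('pics/top1.png')[150:310,180:440]
cv2.imwrite('pics/c2.png',cv2.resize(im,None,fx=3,fy=3,interpolation=cv2.INTER_CUBIC))
print(r.state()['position'],r.state()['ee_rot'])
E
```

```text
[0.49345713 0.12198155 0.06701759] [-1.57306145e+00 -1.11848002e-05 -1.48245966e+00]
```

View pics/c2.png

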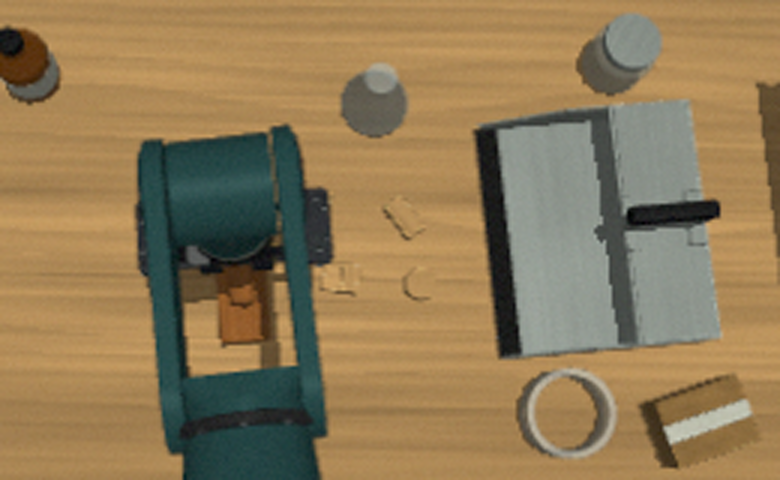

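The gripper holds the brush squarely behind all the offcuts, with no downward press. The other items are unmoved.

>>> arm_command:
  angular:
    - [0, 0, 0]
    - [0, 0, 0]
    - [0, 0, 0]
    - [0, 0, 0]
    - [0, 0, 0]
    - [0, 0, 0]
    - [0, 0, 0]
    - [0, 0, 0]
    - [0, 0, 0]
    - [0, 0, 0]
    - [0, 0, 0]
    - [0, 0, 0]
    - [0, 0, 0]
    - [0, 0, 0]
    - [0, 0, 0]
    - [0, 0, 0]
    - [0, 0, 0]
    - [0, 0, 0]
    - [0, 0, 0]
    - [0, 0, 0]
  slide:
    - [0.09, -1, 0]
    - [0.09, -1, 0]
    - [0.09, -1, 0]
    - [0.09, -1, 0]
    - [0.09, -1, 0]
    - [0.09, -1, 0]
    - [0.09, -1, 0]
    - [0.09, -1, 0]
    - [0.09, -1, 0]
    - [0.09, -1, 0]
    - [0.09, -1, 0]
    - [0.09, -1, 0]
    - [0.09, -1, 0]
    - [0.09, -1, 0]
    - [0.09, -1, 0]
    - [0.09, -1, 0]
    - [0.09, -1, 0]
    - [0.09, -1, 0]
    - [0.09, -1, 0]
    - [0.09, -1, 0]
  grip: [1.5, 1.5, 1.5, 1.5, 1.5, 1.5, 1.5, 1.5, 1.5, 1.5, 1.5, 1.5, 1.5, 1.5, 1.5, 1.5, 1.5, 1.5, 1.5, 1.5]

```text
time: 7.4
position: [0.5124, -0.0795, 0.0685]
ee_rot: [-1.571, 0.0, -1.484]
ft_force: [0.7, 1.2, -2.9]
grip_width: 0.252
```

```bash
python3 - <<'E'
from h import *
snap('scene','scene2');snap('top','top2')
a=cv2.imread('pics/top2.png')[160:300,240:440];b=cv2.imread('pics/scene2.png')[200:400,100:340]
cv2.imwrite('pics/c3.png',np.vstack([cv2.resize(a,(400,280)),cv2.resize(b,(400,320))]))
print(r.state()['position'],r.state()['ee_rot'],r.state()['ft_force'])
E
```

```text
[ 0.51253045 -0.08026303  0.0685176 ] [-1.57076718e+00 -8.74839312e-04 -1.48541426e+00] [ 0.09934516  0.52493675 -2.53829512]
```

View pics/c3.png

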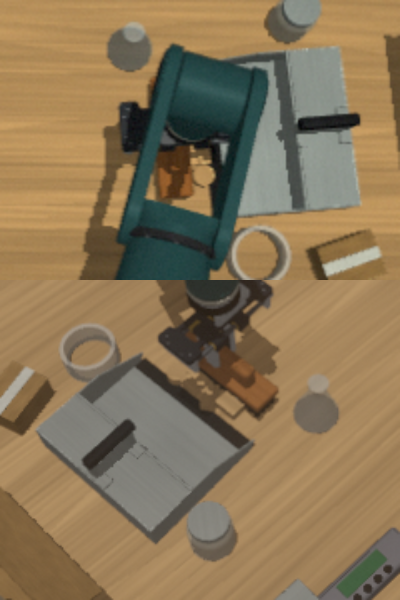

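Top and scene views: all the offcuts are gathered ahead of the brush at the lip, and the flask and tape are clear. I'll raise the brush slightly and push on into the pan.

>>> arm_command:
  angular:
    - [0, 0, 0]
    - [0, 0, 0]
    - [0, 0, 0]
    - [0, 0, 0]
    - [0, 0, 0]
    - [0, 0, 0]
    - [0, 0, 0]
    - [0, 0, 0]
    - [0, 0, 0]
    - [0, 0, 0]
    - [0, 0, 0]
    - [0, 0, 0]
    - [0, 0, 0]
    - [0, 0, 0]
    - [0, 0, 0]
    - [0, 0, 0]
    - [0, 0, 0]
    - [0, 0, 0]
    - [0, 0, 0]
  slide:
    - [0.09, -1, 0]
    - [0.09, -1, 0.1]
    - [0.09, -1, 0.2]
    - [0.09, -1, 0.1]
    - [0.09, -1, 0]
    - [0.09, -1, 0]
    - [0.09, -1, 0]
    - [0.09, -1, 0]
    - [0.09, -1, 0]
    - [0.09, -1, 0]
    - [0.09, -1, 0]
    - [0.09, -1, 0]
    - [0.07, -0.8, 0]
    - [0.05, -0.6, 0]
    - [0.03, -0.4, 0]
    - [0.02, -0.2, 0]
    - [0, 0, 0]
    - [0, 0, 0]
    - [0, 0, 0]
  grip: [1.5, 1.5, 1.5, 1.5, 1.5, 1.5, 1.5, 1.5, 1.5, 1.5, 1.5, 1.5, 1.5, 1.5, 1.5, 1.5, 1.5, 1.5, 1.5]

```text
time: 9.08
position: [0.5249, -0.2182, 0.0725]
ee_rot: [-1.571, 0.0, -1.483]
ft_force: [-0.7, -0.4, -1.9]
grip_width: 0.251
```

```bash
python3 - <<'E'
from h import *
snap('scene','scene3');snap('top','top3')
a=cv2.imread('pics/top3.png')[160:300,240:440];b=cv2.imread('pics/scene3.png')[200:400,100:340]
cv2.imwrite('pics/c4.png',np.vstack([cv2.resize(a,(400,280)),cv2.resize(b,(400,320))]))
print(r.state()['position'],r.state()['ee_rot'],r.state()['ft_force'])
E
```

```text
[ 0.52485867 -0.21816466  0.07255385] [-1.57079035e+00 -8.03775147e-05 -1.48295552e+00] [-1.00825885  0.9426675  -2.60568895]
```

View pics/c4.png

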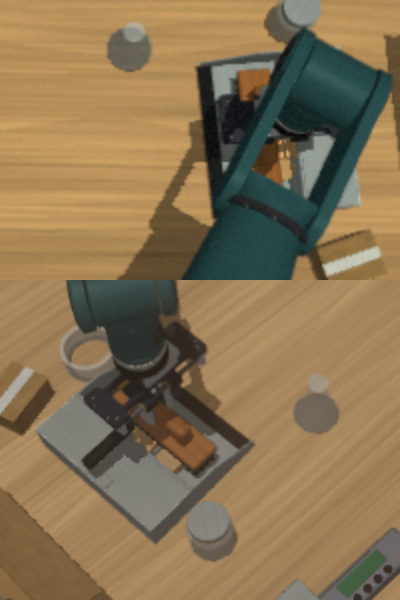

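All four offcuts appear to be in the pan ahead of the brush, and the pan hasn't moved. Next I retreat, lift, carry the brush back and stand it down.

>>> arm_command:
  angular:
    - [0, 0, 0]
    - [0, 0, 0]
    - [0, 0, 0]
    - [0, 0, 0]
    - [0, 0, 0]
    - [0, 0, 0]
    - [0, 0, 0]
    - [0, 0, 0]
    - [0, 0, 0]
    - [0, 0, 0]
    - [0, 0, 0]
    - [0, 0, 0]
    - [0, 0, 0]
    - [0, 0, 0]
    - [0, 0, 0]
    - [0, 0, 0]
    - [0, 0, 0]
    - [0, 0, 0]
    - [0, 0, 0]
    - [0, 0, 0]
  slide:
    - [-0.09, 1, 0]
    - [-0.09, 1, 0]
    - [-0.09, 1, 1]
    - [-0.09, 1, 2]
    - [-0.09, 1, 2]
    - [-0.18, 2, 2]
    - [-0.18, 2, 1]
    - [-0.27, 3, 0]
    - [-0.27, 3, 0]
    - [-0.27, 3, 0]
    - [-0.27, 3, 0]
    - [-0.27, 3, 0]
    - [-0.27, 3, 0]
    - [-0.27, 3, 0]
    - [-0.18, 2, 0]
    - [-0.09, 1, 0]
    - [0, 0, 0]
    - [0, 0, -2]
    - [0, 0, -2]
    - [0, 0, -2]
  grip: [1.5, 1.5, 1.5, 1.5, 1.5, 1.5, 1.5, 1.5, 1.5, 1.5, 1.5, 1.5, 1.5, 1.5, 1.5, 1.5, 1.5, 1.5, 1.5, 1.5]

```text
time: 10.85
position: [0.4956, 0.1105, 0.0927]
ee_rot: [-1.569, -0.001, -1.484]
ft_force: [-0.1, 0.7, -1.8]
grip_width: 0.252
```

>>> arm_command:
  angular:
    - [0, 0, 0]
    - [0, 0, 0]
    - [0, 0, 0]
    - [0, 0, 0]
    - [0, 0, 0]
    - [0, 0, 0]
    - [0, 0, 0]
  slide:
    - [0, 0, -1]
    - [0, 0, -0.6]
    - [0, 0, -0.4]
    - [0, 0, -0.3]
    - [0, 0, -0.2]
    - [0, 0, 0]
    - [0, 0, 0]
  grip: [1.5, 1.5, 1.5, 1.5, 1.5, 1.5, 1.5]

```text
time: 11.43
position: [0.4957, 0.1115, 0.0683]
ee_rot: [-1.569, -0.0, -1.484]
ft_force: [-0.3, 0.8, -2.8]
grip_width: 0.251
```

>>> arm_command:
  angular:
    - [0, 0, 0]
    - [0, 0, 0]
    - [0, 0, 0]
  slide:
    - [0, 0, -0.07]
    - [0, 0, -0.05]
    - [0, 0, 0]
  grip: [1.5, 1.5, 1.5]

```text
time: 11.68
position: [0.4956, 0.1116, 0.0669]
ee_rot: [-1.57, -0.0, -1.483]
ft_force: [-0.6, -0.1, -0.0]
grip_width: 0.252
```

>>> arm_command:
  angular:
    - [0, 0, 0]
    - [0, 0, 0]
    - [0, 0, 0]
    - [0, 0, 0]
    - [0, 0, 0]
    - [0, 0, 0]
    - [0, 0, 0]
    - [0, 0, 0]
    - [0, 0, 0]
    - [0, 0, 0]
    - [0, 0, 0]
    - [0, 0, 0]
    - [0, 0, 0]
    - [0, 0, 0]
    - [0, 0, 0]
    - [0, 0, 0]
  slide:
    - [0, 0, 0]
    - [0, 0, 0]
    - [0, 0, 0]
    - [0, 0, 0]
    - [0, 0, 0]
    - [0, 0, 0]
    - [0, 0, 0]
    - [0, 0, 0]
    - [0, 0, 1]
    - [0, 0, 2]
    - [0, 0, 2]
    - [0, 0, 2]
    - [0, 0, 2.5]
    - [0, 0, 2.5]
    - [0, 0, 2]
    - [0, 0, 0]
  grip: [3, 4, 5, 6, 6, 6, 6, 6, 6, 6, 6, 6, 6, 6, 6, 6]

```text
time: 13.02
position: [0.4977, 0.1118, 0.2125]
ee_rot: [-1.56, 0.0, -1.483]
ft_force: [0.5, -0.2, 0.4]
grip_width: 0.638
```

```bash
python3 - <<'E'
from h import *
snap('scene','scene4');snap('top','top4')
a=cv2.imread('pics/top4.png')[150:310,180:440];b=cv2.imread('pics/scene4.png')[200:360,110:370]
cv2.imwrite('pics/c5.png',np.vstack([cv2.resize(q,(481,296),interpolation=cv2.INTER_CUBIC) for q in(a,b)]))
print(r.state()['position'],r.state()['ee_rot'],r.state()['ft_force'])
E
```

```text
[0.49556164 0.11151676 0.20715802] [-1.56866947e+00 -6.23007437e-05 -1.48349964e+00] [-0.76887529 -0.38113574 -0.14064392]
```

View pics/c5.png

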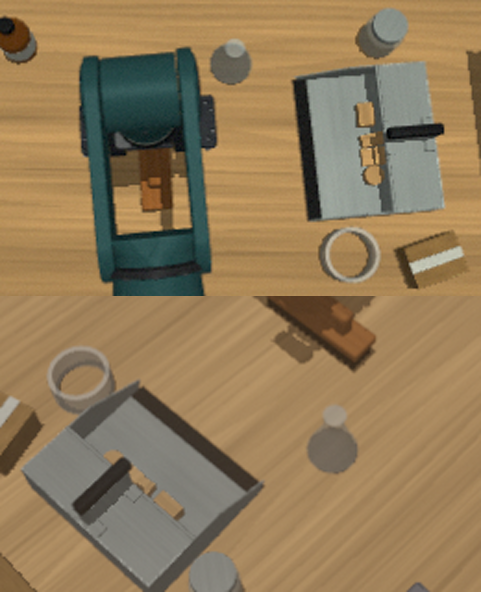

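Top view: all four offcuts lie well inside the pan at the hood edge (crop x≈358–382, y 102–185), and the brush is standing. I'll check whether the pan moved.

```bash
python3 - <<'E'
import cv2,numpy as np
a,b=[cv2.imread(f'pics/top{i}.png',0).astype(np.float32) for i in(0,4)]
for n,(y0,y1,x0,x1) in dict(hood=(180,275,395,425),grip=(210,235,385,428),tape=(268,308,350,390)).items():
    print(n,cv2.phaseCorrelate(a[y0:y1,x0:x1],b[y0:y1,x0:x1]))
E
```

```text
hood ((0.15721823238194155, -0.08651967371483948), 0.9222520285182529)
grip ((0.5256144687903443, 0.41218367661002553), 1.0127699197133382)
tape ((-0.05137774514724569, -0.028626662131767233), 0.9959201475977898)
```

>>> arm_command:
  angular:
    - [0, 0, 0.1122]
    - [0, 0, 0.1122]
    - [0, 0, 0.1122]
    - [0, 0, 0.1122]
    - [0, 0, 0.1122]
    - [0, 0, 0.1122]
    - [0, 0, 0.1122]
    - [0, 0, 0.1122]
    - [0, 0, 0.1122]
    - [0, 0, 0.1122]
    - [0, 0, 0.1122]
    - [0, 0, 0.1122]
    - [0, 0, 0.1122]
    - [0, 0, 0.1122]
    - [0, 0, 0]
    - [0, 0, 0]
    - [0, 0, 0]
  slide:
    - [0.244, -2.856, 0]
    - [0.244, -2.856, 0]
    - [0.244, -2.856, 0]
    - [0.244, -2.856, 0]
    - [0.244, -2.856, 0]
    - [0.244, -2.856, 0]
    - [0.244, -2.856, 0]
    - [0.244, -2.856, 0]
    - [0.244, -2.856, 0]
    - [0.244, -2.856, 0]
    - [0.244, -2.856, 0]
    - [0.244, -2.856, 0]
    - [0.244, -2.856, 0]
    - [0.244, -2.856, 0]
    - [0, 0, 0]
    - [0, 0, 0]
    - [0, 0, 0]
  grip: [6, 6, 6, 6, 6, 6, 6, 6, 6, 6, 6, 6, 6, 6, 6, 6, 6]

```text
time: 14.53
position: [0.5286, -0.2875, 0.2043]
ee_rot: [-1.568, 0.002, 0.086]
ft_force: [-0.5, 0.2, -0.1]
grip_width: 0.64
```

>>> arm_command:
  angular:
    - [0, 0, 0]
    - [0, 0, 0]
    - [0, 0, 0]
    - [0, 0, 0]
    - [0, 0, 0]
    - [0, 0, 0]
    - [0, 0, 0]
    - [0, 0, 0]
    - [0, 0, 0]
    - [0, 0, 0]
  slide:
    - [0.1, -0.1, -1.5]
    - [0, 0, -2]
    - [0, 0, -2]
    - [0, 0, -2]
    - [0, 0, -1.5]
    - [0, 0, -1]
    - [0, 0, -0.8]
    - [0, 0, -0.5]
    - [0, 0, 0]
    - [0, 0, 0]
  grip: [6, 6, 6, 6, 6, 6, 6, 6, 6, 6]

```text
time: 15.37
position: [0.5307, -0.2893, 0.0939]
ee_rot: [-1.571, -0.001, 0.087]
ft_force: [0.6, 0.1, 0.5]
grip_width: 0.638
```

```bash
python3 - <<'E'
from h import *
snap('scene','scene5')
b=cv2.imread('pics/scene5.png')[180:380,100:360]
cv2.imwrite('pics/c6.png',cv2.resize(b,None,fx=3,fy=3,interpolation=cv2.INTER_CUBIC))
print(r.state()['position'],r.state()['ee_rot'],r.state()['ft_force'])
E
```

```text
[ 0.53090258 -0.28958485  0.0944189 ] [-1.57197571 -0.00160205  0.08734196] [0.04030237 0.24330554 0.46962306]
```

View pics/c6.png

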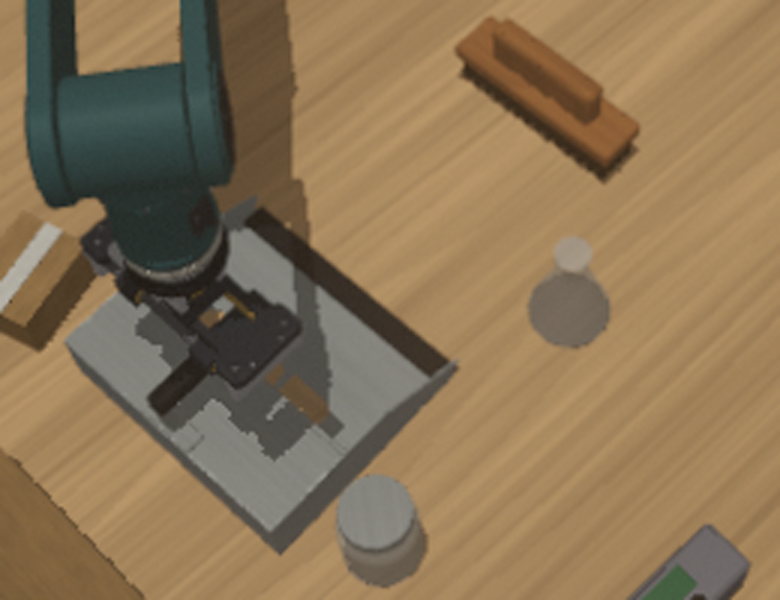

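The brush is standing free at about (545,95), and the fingers straddle the pan grip. I'll go down 2 mm and close.

>>> arm_command:
  angular:
    - [0, 0, 0]
    - [0, 0, 0]
    - [0, 0, 0]
    - [0, 0, 0]
    - [0, 0, 0]
    - [0, 0, 0]
    - [0, 0, 0]
    - [0, 0, 0]
    - [0, 0, 0]
    - [0, 0, 0]
    - [0, 0, 0]
    - [0, 0, 0]
    - [0, 0, 0]
  slide:
    - [0, 0, -0.2]
    - [0, 0, 0]
    - [0, 0, 0]
    - [0, 0, 0]
    - [0, 0, 0]
    - [0, 0, 0]
    - [0, 0, 0]
    - [0, 0, 0]
    - [0, 0, 0]
    - [0, 0, 0]
    - [0, 0, 0]
    - [0, 0, 0]
    - [0, 0, 0]
  grip: [5, 4, 3, 2.5, 2.2, 2, 1.8, 1.5, 1, 1, 1, 1, 1]
  squeeze: 60

```text
time: 16.5
position: [0.5305, -0.2894, 0.0914]
ee_rot: [-1.571, -0.001, 0.087]
ft_force: [1.0, -0.4, -0.6]
grip_width: 0.186
```

>>> arm_command:
  angular:
    - [0, 0, 0]
    - [0, 0, 0]
    - [0, 0, 0]
    - [0, 0, 0]
    - [0, 0, 0]
    - [0, 0, 0]
    - [0, 0, 0]
  slide:
    - [0, 0, 0.1]
    - [0, 0, 0.2]
    - [0, 0, 0.3]
    - [0, 0, 0.4]
    - [0, 0, 0.3]
    - [0, 0, 0.2]
    - [0, 0, 0]
  grip: [1, 1, 1, 1, 1, 1, 1]

```text
time: 17.08
position: [0.5306, -0.2896, 0.107]
ee_rot: [-1.571, -0.001, 0.087]
ft_force: [-0.2, 0.4, -4.4]
grip_width: 0.187
```

```bash
python3 - <<'E'
from h import *
s=r.state();print(s['position'],s['ee_rot'],s['ft_force'],s['ft_torque'],s['grip_width'])
E
```

```text
[ 0.53058013 -0.28959749  0.10703332] [-1.57148056e+00 -9.25635786e-04  8.71971960e-02] [-0.15954697  0.39481042 -4.41540496] [-0.02651846 -0.11467851 -0.02256513] 0.18695345247365924
```

>>> arm_command:
  angular:
    - [0, 0, 0]
    - [0, 0, 0]
    - [0, 0, 0]
    - [0, 0, 0]
    - [0, 0, 0]
    - [0, 0, 0]
    - [0, 0, 0]
    - [0, 0, 0]
    - [0, 0, 0]
    - [0, 0, 0]
    - [0, 0, 0]
    - [0, 0, 0]
    - [0, 0, 0]
    - [0, 0, 0]
    - [0, 0, 0]
    - [0, 0, 0]
    - [0, 0, 0]
    - [0, 0, 0]
    - [0, 0, 0]
    - [0, 0, 0]
  slide:
    - [0, 0, 0.3]
    - [0, 0, 0.6]
    - [0, 0, 0.9]
    - [0, 0, 1]
    - [0, 0, 1]
    - [0, 0, 1]
    - [0, 0, 1]
    - [0, 0, 1]
    - [0, 0, 1]
    - [0, 0, 1]
    - [0, 0, 1]
    - [0, 0, 1]
    - [0, 0, 1]
    - [0, 0, 0.8]
    - [0, 0, 0.6]
    - [0, 0, 0.4]
    - [0, 0, 0.2]
    - [0, 0, 0]
    - [0, 0, 0]
    - [0, 0, 0]
  grip: [1, 1, 1, 1, 1, 1, 1, 1, 1, 1, 1, 1, 1, 1, 1, 1, 1, 1, 1, 1]

```text
time: 18.75
position: [0.5301, -0.2892, 0.2435]
ee_rot: [-1.57, 0.001, 0.087]
ft_force: [-1.3, 0.2, -5.9]
grip_width: 0.186
```

```bash
python3 - <<'E'
from h import *
snap('scene','scene6');snap('top','top6')
a=cv2.imread('pics/top6.png')[140:320,220:460];b=cv2.imread('pics/scene6.png')[150:400,60:360]
cv2.imwrite('pics/c7.png',np.hstack([cv2.resize(q,(400,300 if q is a else 333),interpolation=cv2.INTER_CUBIC)[:300] for q in(a,b)]))
s=r.state();print(s['time'],s['position'],s['ee_rot'],s['ft_force'],s['grip_width'])
E
```

```text
18.85 [ 0.53007774 -0.28922031  0.24357931] [-1.56997986e+00  9.61468920e-04  8.72767401e-02] [-0.81183486 -0.77297612 -5.80480797] 0.18574601520884682
```

View pics/c7.png

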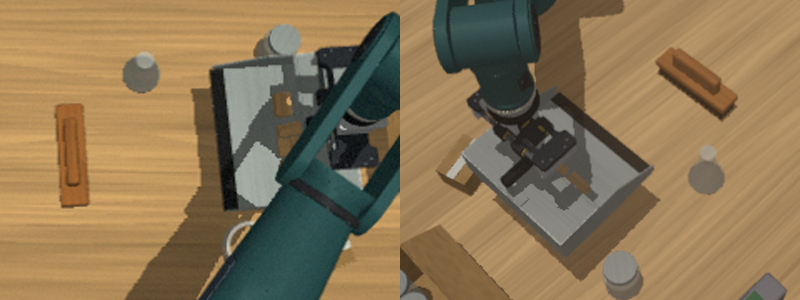

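Both views show the pan raised with the offcuts inside, the brush standing free and the other items in place. I'll hold for 2.5 s, then check level and stillness.

>>> arm_command:
  angular:
    - [0, 0, 0]
    - [0, 0, 0]
    - [0, 0, 0]
    - [0, 0, 0]
    - [0, 0, 0]
    - [0, 0, 0]
    - [0, 0, 0]
    - [0, 0, 0]
    - [0, 0, 0]
    - [0, 0, 0]
    - [0, 0, 0]
    - [0, 0, 0]
    - [0, 0, 0]
    - [0, 0, 0]
    - [0, 0, 0]
    - [0, 0, 0]
  slide:
    - [0, 0, 0]
    - [0, 0, 0]
    - [0, 0, 0]
    - [0, 0, 0]
    - [0, 0, 0]
    - [0, 0, 0]
    - [0, 0, 0]
    - [0, 0, 0]
    - [0, 0, 0]
    - [0, 0, 0]
    - [0, 0, 0]
    - [0, 0, 0]
    - [0, 0, 0]
    - [0, 0, 0]
    - [0, 0, 0]
    - [0, 0, 0]
  grip: [1, 1, 1, 1, 1, 1, 1, 1, 1, 1, 1, 1, 1, 1, 1, 1]

```text
time: 20.18
position: [0.5303, -0.2893, 0.2443]
ee_rot: [-1.571, -0.0, 0.087]
ft_force: [0.5, -0.0, -6.3]
grip_width: 0.188
```

>>> arm_command:
  angular:
    - [0, 0, 0]
    - [0, 0, 0]
    - [0, 0, 0]
    - [0, 0, 0]
    - [0, 0, 0]
    - [0, 0, 0]
    - [0, 0, 0]
    - [0, 0, 0]
    - [0, 0, 0]
    - [0, 0, 0]
    - [0, 0, 0]
    - [0, 0, 0]
    - [0, 0, 0]
    - [0, 0, 0]
    - [0, 0, 0]
    - [0, 0, 0]
  slide:
    - [0, 0, 0]
    - [0, 0, 0]
    - [0, 0, 0]
    - [0, 0, 0]
    - [0, 0, 0]
    - [0, 0, 0]
    - [0, 0, 0]
    - [0, 0, 0]
    - [0, 0, 0]
    - [0, 0, 0]
    - [0, 0, 0]
    - [0, 0, 0]
    - [0, 0, 0]
    - [0, 0, 0]
    - [0, 0, 0]
    - [0, 0, 0]
  grip: [1, 1, 1, 1, 1, 1, 1, 1, 1, 1, 1, 1, 1, 1, 1, 1]

```text
time: 21.52
position: [0.5303, -0.2894, 0.2443]
ee_rot: [-1.571, -0.0, 0.087]
ft_force: [-0.7, -0.6, -5.9]
grip_width: 0.186
```

```bash
python3 - <<'E'
from h import *
S=snap('scene','scene7');snap('top','top7')
for n in('scene','top'):print(n,np.abs(cv2.imread(f'pics/{n}6.png').astype(int)-cv2.imread(f'pics/{n}7.png')).mean(2).__gt__(25).sum())
im=cv2.resize(cv2.imread('pics/scene7.png')[200:380,90:330],None,fx=3,fy=3,interpolation=cv2.INTER_CUBIC)
u=np.array([.087,-.996]);v=np.array([.996,.087]);o=np.array([.5262,-.2475])
for x,y,z in((-.11,.125,.022),(-.11,-.125,.022),(.11,.125,.062),(.11,-.125,.062),(.025,.125,.062),(-.11,0,0)):
    p=proj(S,[*(o+x*u+y*v),z+.1515]);q=tuple(int(k) for k in (p-[90,200])*3+1);cv2.drawMarker(im,q,(0,0,255),cv2.MARKER_CROSS,14,1)
cv2.imwrite('pics/c8.png',im)
s=r.state();print(s['time'],s['position'],s['ee_rot'],s['ft_force'],s['grip_width'],np.abs(s['joint_vel']).max())
E
```

```text
scene 54
top 131
21.6167 [ 0.53032673 -0.28937154  0.24432621] [-1.57083772e+00 -1.32439392e-04  8.72547042e-02] [ 0.66051401  0.50564332 -5.24382733] 0.18646082609729028 0.001849143956382064
```

View pics/c8.png

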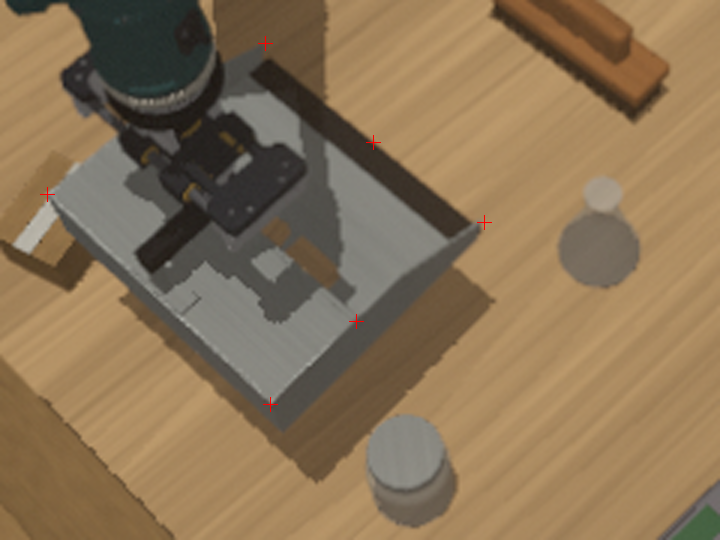

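The level-pan prediction (red crosses) lands on the pan corners within about 1–2 image pixels, so it is level and still. I'm handing in.

```bash
python3 -c "
from workcell import r
print(r.hand_in())"
```

```text
the job is handed in; nothing more can be done
None
```

I swept all four offcuts into the dustpan in one pass, then stood the brush back on its bristles in front of the pan and let go of it. Then I lifted the pan by its hood grip and held it there for about 2.8 s before handing in, still holding it, at 21.6 s on the clock.

**Last checks**
- **Lift:** the pan was about 15 cm clear of the table. The grip opening was 17.5 mm on the 18 mm bar, and the load was about 5.2–6.3 N.
- **Level and still:** the corners predicted for a level pan matched the picture to within about 1–2 image pixels. The joints were practically at rest.
- **Offcuts:** before the lift, the top view showed all four well inside the pan, at the hood edge. During the hold the gripper hid some of them, so I could not count all four again. Nothing fell and the pan stayed level.
- **Other items:** the flask, jar and carton looked unmoved at the end, and an image check showed the tape roll unmoved after the sweep. I did not check the bottle or cutter again at the end, but the arm stayed well clear of both.
- **Pan during the sweep:** it shifted by at most about 1 mm. The hood and grip image checks disagreed slightly, by 0.2 against 0.7 pixels.

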